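# Offer up a hasp strap to the tool chest for its pin

### The arm

A 6-joint arm with a two-finger parallel gripper is mounted at the origin on a cart in front of the work surface, level with it; the furniture and walls round the work are solid. World frame = base frame: x ahead of the robot, y to its left, z up, the work surface at z = 0. Lengths are in m, angles in rad, forces in N, time in s.
With the tool pointing down it reaches from about 0.35 to 0.875 m from the base axis. Payload 4.2 kg.
Tool frame: the origin (TCP) lies at the very end of the fingers, on their centre line; the grasp point (between the pads) lies behind it (hold_point_z is the z of the grasp point in the tool frame, in m); z points along the fingers, y is the line along which they close (so a half turn about z gives the same grasp; the last joint's range is limited). The gripper opens to 87 mm and grips with 3 to 60 N. Pads are 19 mm wide; open, the fingers measure 117 mm over their backs; the gripper's body (75 mm by 190 mm) begins 51 mm behind the grasp point.
Start: joints at [1.365, 0.385, 0.008, 0, -1.194, -0.259], TCP at [0.28, 0.559, 0.223] pointing down, gripper open.
Joint ranges: [-3.14, 3.14], [-1.21, 2.06], [-1.07, 1.41], [-3.16, 2.05], [-2.99, -0.16], [-3.1, 3.1]. Speed limits (rad/s): [2.79, 2.79, 3.14, 3.14, 3.14, 3.14].

### API

Orientations are given as a unit quaternion [w, x, y, z].
In Python, from rig import * gives the robot as it stands.
- The arm moves only by the tool arm_command, never from a script. Its argument "increments" is a list of rows, each a list of 7 numbers: the turn, a rotation vector about the tool's x, y, z scaled (see below), then the shift along the tool's x, y, z scaled (see below), then the closure, from 0 (fully open) to 1 (shut). In form: [[rx, ry, rz, tx, ty, tz, claw], ...]. A call has 1 to 12 rows; each row shifts and turns the commanded pose from where the row before left it, along the tool's axes as they then stand; what a row does not reach is not made up. The controller multiplies each number of a shift by 0.03 m and each number of a turn by 4 degrees. A row lasts 1/12 s, in which the tool goes at most 41.7 mm and 7.16 degrees, less where a joint would pass 70% of its speed; a pose out of reach is approached as far as the arm can. A call with a number of a shift or a turn outside -1 to 1 is refused whole. A call with a gripper value outside its range is refused whole. The fingers move at their own pace and stop on an object; the grip force is fixed at half the most. Time passes only in rows, so rows that do not move let the fingers close. It gives the time, the measured TCP pose, the force, the opening and the grip force at its end, in the units of the state.
- observe(): the state, without advancing time (a new reading comes with each control period).
- capture(name): name is "scene" or "top" or "wrist"; returns the picture (384x512x3 uint8, red, green, blue); there is no depth.
- camera_info(name): a dict with "vertical_fov" (degrees; the focal length in pixels is half the picture's height over the tangent of half this angle, whatever the lens; pixels are square), "cx", "cy" (the principal point, pixels), "distortion" ([k1, k2, p1, p2, k3] as OpenCV has them; the pictures are not rectified), "R" (3x3) and "t" (3): a world point X has camera coordinates R X + t. Camera axes: x right, y down, z forward; pixel columns grow to the right and rows downward; lengths in m; the calibration is good to about 2 mm. A picture is of the moment at which its call begins: read the wrist's pose just before it. camera_info takes no time and is no camera call; for the wrist camera it gives the pose at the moment of the call.
- hand_in(): hands the job in; it is judged then, once.
The state is a dict: "time_s": time; "q": joint angles; "joint_velocities": joint speeds; "joint_torque": joint torques, N m; "ee_pos": TCP position; "ee_rot": TCP orientation; "force": force on the tool from outside, world axes, zero at the start; "moment": the same for the moment, N m; "gripper_width": finger opening in m; "grasp_force": force on a finger pad.
Only numpy, scipy, OpenCV 4.12 (cv2) and the standard library are available. Lean on these libraries where they do the work, as an engineer would, in place of code of your own. Each camera call takes 0.05 s, during which the arm holds its last target. There are 200 camera calls.

### The job

Lower the open lid of the wooden tool chest gently until it is fully shut. Then pick up the loose hasp strap (the long slotted leaf with one wide knuckle) and offer it up to the leaf on the lid's front edge: its knuckle between the lid's two knuckles, the strap right side up, level and straight out to the front, so that the three knuckle holes line up for the pin. Finish while holding it still there in the air, with nothing else carrying it and without forcing it against the chest; leave the spare two-knuckle leaf and the bent pin where they lie.

Things in the scene. Friction and masses are not known exactly. Their poses are not given: they have to be found in the camera images.
- chest: wooden tool chest, fixed, 160 (x) x 236 (y) mm, 106 mm high when shut. Origin: centre of its underside, on the worktop; x points from front to back, z up; the lid is hinged along the upper back edge. A steel staple in the middle of its front wall stands out 27 mm at 40 to 64 mm height
- chest_lid (a joint): angle of the chest's lid: 0 = fully shut (level), growing as its front edge rises; starts at 0.6 to 0.9. The lid is a wooden cover 30 mm high, 161 mm deep, 237 mm wide; friction hinges hold it at any angle, and 2 to 4 N square to its top face near the front edge move it down (when open that face looks up and away from the robot)
- lid_hinge (a point): middle of the lid's hinge axis, at chest x = +80 mm, height 75.5 mm. The frame turns with the lid (y along the axis, the chest's y); in it the wooden lid reaches from x = 0 to its front edge at x = -161 mm, and its top face lies at z = +30 mm
- lid_bore (a point): middle of the 29 mm gap between the two knuckles (20 mm outside, 18 mm wide, hole 10 mm) of the 8 mm thick, 46 x 65 mm steel leaf on the lid's top, on their hole axis (y). In the lid_hinge frame at x = -172.5, y = 0, z = +40 mm; lid shut: 115.5 mm above the worktop. The gap is open above, below and in front, and ends 11.5 mm behind the axis at the leaf's edge
- strap: loose steel hasp strap, 0.15 to 0.24 kg, lying right side up: plate 8 mm thick, 46 mm wide, with a 32 x 11 mm slot, rounded tail at x = -53 mm, and one knuckle (26 mm wide, 20 mm outside, hole 10 mm) that ends at x = +61.5 mm, its underside level with the plate's. Origin: plate's underside near its middle; x to the knuckle, y across, z up. Sides straight and clear from x = -30 to +40 mm
- strap_bore (a point): middle of the hole in the strap's knuckle, at x = +51.5, y = 0, z = +10 mm in the strap's frame; y is along the hole
- spare_leaf: loose spare steel leaf, twin of the one on the lid: 46 x 65 x 8 mm plate with four screw holes and two knuckles; not needed, leave it. Origin: underside, near its middle; knuckles at its +x end. Of strap and spare leaf one lies right of the bench vice, one in front of the chest, either way round
- hinge_pin: loose L-shaped steel pin, 9 mm thick, 80 mm long, bent end 28 mm, lying near the worktop's front edge; leave it. Origin: under the middle of the long part; x along it

How it is judged:
On the way, in this order (a step that is already met when the one before it is completed fails the run):
1. the lid is fully shut (value of joint chest_lid below 0.025 rad and height (world z) of strap below 0.02 m), for 0.2 s.
2. after that the strap is lifted off the worktop (height (world z) of strap above 0.04 m), for 0.2 s.
At the end, for the whole second after the job is handed in: the lid is shut (0.025 rad); the strap's hole is within 3.5 mm of the middle of the lid's gap, hole axes parallel within 0.08 rad, strap right side up, level within 0.2 rad, out to the front, under 20 mm/s, gripped with over 1 N, and pressing on the chest with less than 10 N (value of joint chest_lid below 0.025 rad and distance between strap_bore and lid_bore below 0.0035 m and angle between the y axis of strap_bore and the y axis of lid_bore, either way round below 0.08 rad and angle between strap's own z axis and vertical below 0.2 rad and x of strap in the frame of chest below -0.12 m and linear speed of strap below 0.02 m/s and contact force between the fingers and strap above 1 N and contact force between strap and chest below 10 N); the arm keeps its last pose, push and grip.
It fails at once if the lid is slammed or dropped (faster than 2 rad/s downward) (velocity of joint chest_lid below -2 rad/s).
It fails at once if the spare leaf is moved more than 30 mm (distance of spare_leaf from where it was at the start of the episode above 0.03 m).
It fails at once if the bent pin is moved more than 30 mm (distance of hinge_pin from where it was at the start of the episode above 0.03 m).
It also fails if it takes over 69 s, if anything falls off the work surface, if the arm or the gripper's body presses on something with over 40 N, if the wrist force passes 120 N, or if a joint passes its speed limit or range.

## Working session

There is one attempt and no reset: what is moved stays moved. The work goes in short steps, Python scripts to look and compute and a tool call to move; the robot and the scene stay as the last step left them, time stands still between calls to the robot, and variables do not carry over. Pictures are saved under pics/ and viewed, at most 13 in all, crops included, and the job is handed in when it is done.

Besides the shell and the picture viewer there is one more tool, called after "Call:" as a command line: name --pt "numbers of a row" for each row, then --argument value for the rest. arm_command: Moves the arm, as the interface text tells. Its arguments: {"type":"object","properties":{"increments":{"type":"array","items":{"type":"array","items":{"type":"number"}}}},"required":["increments"]}

```bash
mkdir -p pics
python3 - <<'E'
from rig import *
import cv2
s=observe(); print(s)
for n in ("scene","top"):
    cv2.imwrite(f"pics/{n}0.png",capture(n)[:,:,::-1]); print(n,camera_info(n))
print(camera_info("wrist"))
E
```

```text
{'time_s': 0.0, 'q': array([ 1.36458084e+00,  3.85535637e-01,  6.64857194e-03, -4.94271996e-04,
       -1.19397955e+00, -2.58586460e-01]), 'joint_velocities': array([-6.81230098e-04, -1.37803485e-04, -2.18292939e-04, -4.78329975e-05,
       -3.69471395e-04,  1.54649943e-03]), 'joint_torque': array([-5.84572099e-04, -3.90659988e+01,  1.87404388e+01,  4.21957076e+00,
        1.09860190e-02, -1.93073170e-04]), 'ee_pos': array([0.27987896, 0.55817365, 0.22148182]), 'ee_rot': array([ 1.04080451e-03,  9.73094672e-01, -2.30403203e-01, -2.02521408e-04]), 'force': array([ 0.01957355,  0.02943682, -0.38753687]), 'moment': array([0.02027479, 0.0324564 , 0.01473232]), 'grasp_force': 0.0, 'gripper_width': 0.08671908218541723}
scene {'vertical_fov': 47.11992598615983, 'cx': 257.70380205090765, 'cy': 191.88376389752636, 'distortion': array([-0.09345382,  0.        ,  0.        ,  0.        ,  0.        ]), 'R': array([[ 0.15036223,  0.98860251,  0.00750154],
       [ 0.82856517, -0.12187463, -0.54646714],
       [-0.53932454,  0.08838353, -0.83744695]]), 't': array([-0.09536306, -0.40268   ,  1.41929006])}
top {'vertical_fov': 47.813948302456375, 'cx': 253.1235326279679, 'cy': 190.45827227320635, 'distortion': array([-0.14731397,  0.        ,  0.        ,  0.        ,  0.        ]), 'R': array([[ 0.01620124, -0.99967202,  0.01983372],
       [-0.98827607, -0.0190221 , -0.15148783],
       [ 0.15181542, -0.0171469 , -0.98826012]]), 't': array([0.01251914, 0.57073041, 1.06594423])}
{'vertical_fov': 65.35636735885322, 'cx': 259.8404690841498, 'cy': 188.0754894339223, 'distortion': array([0.0184198, 0.       , 0.       , 0.       , 0.       ]), 'R': array([[-0.44841927, -0.89382027,  0.00234076],
       [-0.85071213,  0.42759299,  0.30570101],
       [-0.27424265,  0.13509091, -0.95212468]]), 't': array([ 0.62475152, -0.03879452,  0.39368117])}
```

View pics/top0.png

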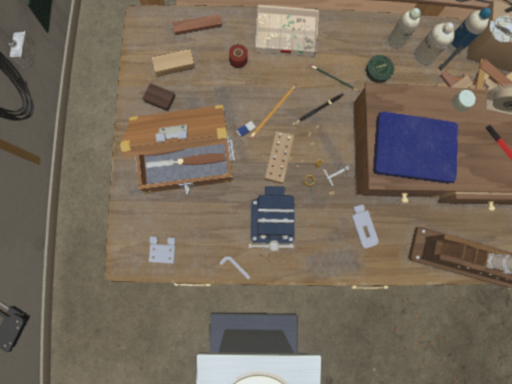

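View pics/scene0.png

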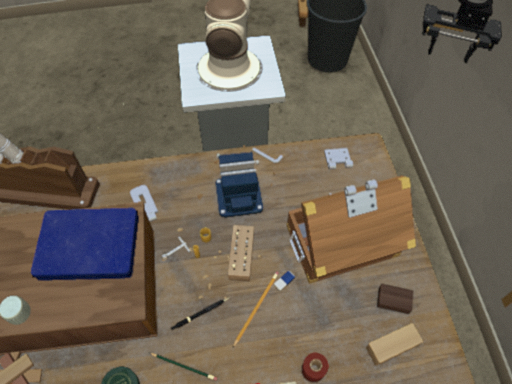

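The top view shows the chest around (185,150) with its lid open, the spare leaf at (162,250), the pin at (236,266) and the strap at (365,227), right of the vice. In the scene view the lid's top face has corners near (305,207), (405,182), (412,243) and (318,272). I'll zoom in next.

```bash
cat > h.py <<'E'
from rig import *
import numpy as np, cv2
from scipy.spatial.transform import Rotation as Rn
def cam(n,c=None):
    c=c or camera_info(n); f=192/np.tan(np.radians(c["vertical_fov"]/2))
    return np.array([[f,0,c["cx"]],[0,f,c["cy"]],[0,0,1]]),np.array(c["distortion"]),np.array(c["R"]),np.array(c["t"])
def proj(C,X):
    K,d,R,t=C
    return cv2.projectPoints(np.array(X,float).reshape(-1,3),cv2.Rodrigues(R)[0],t,K,d)[0].reshape(-1,2)
def ray(C,uv,z):
    K,d,R,t=C
    p=cv2.undistortPoints(np.array(uv,float).reshape(-1,1,2),K,d).reshape(-1,2)
    D=np.c_[p,np.ones(len(p))]@R; o=-R.T@t
    return o+D*((z-o[2])/D[:,2])[:,None]
def toolR(s=None):
    s=s or observe(); w,x,y,z=s["ee_rot"]; return Rn.from_quat([x,y,z,w])
def crop(img,u0,v0,w,h,k): return cv2.resize(img[v0:v0+h,u0:u0+w],None,fx=k,fy=k,interpolation=cv2.INTER_CUBIC)
E
python3 - <<'E'
import cv2,numpy as np
from h import crop
t=cv2.imread("pics/top0.png");s=cv2.imread("pics/scene0.png")
a=crop(t,110,95,133,100,3);b=crop(t,335,195,66,60,5)
c=crop(s,280,170,140,110,3)
o=np.zeros((600,800,3),np.uint8)
o[:300,:399]=a[:300,:399]; o[:300,400:730]=b; o[300-0:600,:420]=c[:300]; 
o[300:600,430:730]=crop(s,120,175,60,60,5)
cv2.imwrite("pics/m1.png",o)
E
```

```text
(no output)
```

View pics/m1.png

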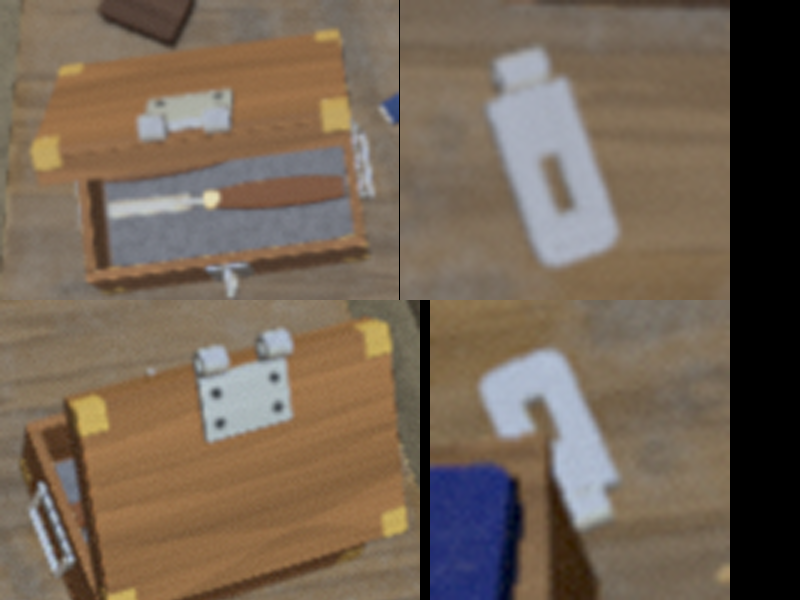

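```bash
cat > fit.py <<'E'
from h import *
from scipy.optimize import least_squares
T,S=cam("top"),cam("scene")
def tf(p,X,lid):
    X=np.array(X,float); x,y,yaw,th=p
    if lid: X=Rn.from_euler("y",th).apply(X)+[.08,0,.0755]
    return Rn.from_euler("z",yaw).apply(X)+[x,y,0]
obs=[(S,1,(-.161,-.1185,.03),(301.3,204)),(S,1,(-.161,.1185,.03),(408.7,176)),(S,1,(0,.1185,.03),(416,246.7)),
(S,1,(-.115,-.0325,.038),(349.7,217)),(S,1,(-.115,.0325,.038),(376.7,209.3)),
(T,0,(-.08,.118,.0755),(140,190)),(T,0,(-.08,-.118,.0755),(232.3,178.3)),
(T,1,(0,.1185,.03),(130.7,117.7)),(T,1,(0,-.1185,.03),(222.7,106))]
# +theta must raise front (x<0): rotation about +y by th sends -x to +z
f=lambda p:np.concatenate([proj(C,tf(p,X,l))[0]-uv for C,l,X,uv in obs])
r=least_squares(f,[.62,.25,.1,.75],loss="soft_l1")
print(r.x.round(4)); print(f(r.x).reshape(-1,2).round(1))
p=r.x
print("bore now",tf(p,(-.1725,0,.04),1),"shut",tf([*p[:3],0],(-.1725,0,.04),1))
# strap
uv=[(335+523/5,195+65/5)]; 
for q in [(497,100),(570,80),(617,235),(550,267),(523,68)]:
    print(q,ray(T,[(335+(q[0]-400)/5,195+q[1]/5)],.008)[0].round(4))
E
python3 fit.py
```

```text
[0.6586 0.2046 0.1472 0.856 ]
[[ 3.   0.8]
 [ 0.1  1.1]
 [-1.3 -1.2]
 [-1.6 -0.7]
 [-0.2 -0.9]
 [-1.4 -0.4]
 [-0.2 -0.6]
 [-0.1  0.1]
 [ 0.6 -0.2]]
bore now [0.65575404 0.20422637 0.23199471] shut [0.56708228 0.19108178 0.1155    ]
(497, 100) [ 0.5151 -0.2481  0.008 ]
(570, 80) [ 0.5264 -0.2881  0.008 ]
(617, 235) [ 0.4441 -0.3122  0.008 ]
(550, 267) [ 0.427  -0.2755  0.008 ]
(523, 68) [ 0.5324 -0.2625  0.008 ]
```

```bash
cat >> h.py <<'E'
def go(P,yaw=None,n=None,s=None):
    "tool-down target: print total turn & shift in units (translate assuming turn about tool z done first)"
    s=s or observe(); R=toolR(s); 
    if yaw is not None:
        G=Rn.from_matrix(np.c_[[np.cos(yaw),np.sin(yaw),0],[np.sin(yaw),-np.cos(yaw),0],[0,0,-1]])
        rv=np.degrees((R.inv()*G).as_rotvec())/4; print("turn units",rv.round(3))
    d=R.inv().apply(np.array(P)-s["ee_pos"])/.03
    print("shift units (current axes)",d.round(3))
    if yaw is not None: print("shift units (after turn)",(G.inv().apply(np.array(P)-s["ee_pos"])/.03).round(3))
E
python3 - <<'E'
from h import *
import rig; print([n for n in dir(rig) if not n.startswith('_')])
p=[0.6586,0.2046,0.1472]
def tf(X,th):
    return Rn.from_euler("z",p[2]).apply(Rn.from_euler("y",th).apply(X)+[.08,0,.0755])+[p[0],p[1],0]
c=tf([-.145,-.07,.03],.856); print(c)
for th in [.856,.7,.55,.4,.25,.12,0]: print(th,tf([-.145,-.07,.03],th).round(4))
go(c+[0,0,.05],.147)
E
```

Call:
arm_command --pt "0 0 -0.974 0 0 -0.85 1" --pt "0 0 -0.974 0 0 -0.85 1" --pt "0 0 -0.974 0 0 -0.85 1" --pt "0 0 -0.974 0 0 0 1" --pt "0 0 -0.974 0 0 0 1" --pt "0 0 -0.974 0 0 0 1" --pt "0 0 -0.974 0 0 0 1" --pt "0 0 -0.974 0 0 0 1" --pt "0 0 -0.974 0 0 0 1"

```text
time_s: 0.85
ee_pos: [0.2799, 0.5585, 0.2983]
ee_rot: [0.001, 0.997, 0.075, -0.0]
force: [-0.2, -0.6, -0.2]
gripper_width: 0.0348
grasp_force: 0.0
```

Call:
arm_command --pt "0 0 0 0.65 0.93 0 1" --pt "0 0 0 0.65 0.93 0 1" --pt "0 0 0 0.65 0.93 0 1" --pt "0 0 0 0.65 0.93 0 1" --pt "0 0 0 0.65 0.93 0 1" --pt "0 0 0 0.65 0.93 0 1" --pt "0 0 0 0.65 0.93 0 1" --pt "0 0 0 0.65 0.93 0 1" --pt "0 0 0 0.65 0.93 0 1" --pt "0 0 0 0.65 0.93 0 1" --pt "0 0 0 0.65 0.93 0 1" --pt "0 0 0 0.65 0.93 0 1"

```text
time_s: 1.85
ee_pos: [0.5614, 0.2603, 0.2986]
ee_rot: [0.0, 0.997, 0.074, -0.0]
force: [-0.5, 0.0, 0.3]
gripper_width: 0.0007
grasp_force: 0.0
```

Call:
arm_command --pt "0 0 0 0.64 0.93 0 1" --pt "0 0 0 0.64 0.93 0 1" --pt "0 0 0 0.64 0.93 0 1" --pt "0 0 0 0.64 0.93 0 1" --pt "0 0 0 0.64 0.93 0 1" --pt "0 0 0 0 0 0 1"

```text
time_s: 2.35
ee_pos: [0.6788, 0.1333, 0.2968]
ee_rot: [0.001, 0.998, 0.071, -0.001]
force: [0.3, 0.6, -1.0]
gripper_width: 0.0004
grasp_force: 0.0
```

Run:
```python
from h import *
print(hold_point_z() if callable(hold_point_z) else hold_point_z)
s=observe();print(s["time_s"],s["ee_pos"],s["force"],s["q"].round(2))
go([0.6764,0.1365,0.2147],.147)
cv2.imwrite("pics/t1.png",capture("top")[:,:,::-1])
a=capture("wrist")[:,:,::-1]
cv2.imwrite("pics/w1.png",np.hstack([cv2.resize(a,(400,300)),cv2.resize(cv2.imread("pics/t1.png")[90:210,110:270],(400,300))]))
```

```text
-0.0187
2.35 [0.6787525  0.13331164 0.29678797] [ 0.32722492  0.57876126 -1.04195557] [ 0.43  0.47  0.33  0.   -1.43  1.28]
turn units [ 0.023  0.033 -0.083]
shift units (current axes) [-0.056 -0.121  2.736]
shift units (after turn) [-0.062 -0.117  2.736]
```

View pics/w1.png

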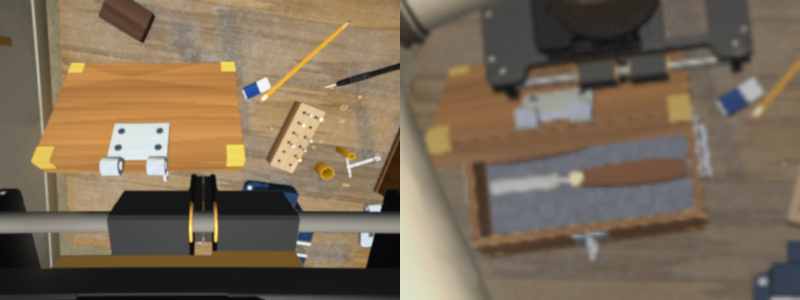

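The wrist view shows the lid with its leaf at about (138,145), and the closed fingers to the right of the leaf. The placing is right, so I'll descend to contact.

Call:
arm_command --pt "0 0 0 0 0 0.6 1" --pt "0 0 0 0 0 0.6 1" --pt "0 0 0 0 0 0.6 1" --pt "0 0 0 0 0 0.5 1"

```text
time_s: 2.78
ee_pos: [0.6747, 0.1392, 0.2288]
ee_rot: [-0.0, 0.997, 0.074, -0.001]
force: [0.2, 0.8, -0.4]
gripper_width: 0.0006
grasp_force: 0.0
```

Call:
arm_command --pt "0 0 0 0 0 0.2 1" --pt "0 0 0 0 0 0.2 1" --pt "0 0 0 0 0 0.2 1" --pt "0 0 0 0 0 0.2 1"

```text
time_s: 3.12
ee_pos: [0.6745, 0.1384, 0.2141]
ee_rot: [0.001, 0.997, 0.075, 0.001]
force: [-20.4, 4.9, 38.4]
gripper_width: 0.0005
grasp_force: 19.4
```

The force on the tool points to the front, so the tip is riding on the lid's front edge. I'll back off and move further in.

Call:
arm_command --pt "0 0 0 0 0 -0.5 1" --pt "0 0 0 0 0 -0.5 1" --pt "0 0 0 0.5 0 0 1" --pt "0 0 0 0.5 0 0 1" --pt "0 0 0 0 0 0 1"

```text
time_s: 3.53
ee_pos: [0.7077, 0.1432, 0.2369]
ee_rot: [-0.0, 0.997, 0.074, 0.002]
force: [0.5, 0.5, -0.1]
gripper_width: 0.0003
grasp_force: 0.0
```

Call:
arm_command --pt "0 0 0 0 0 0.3 1" --pt "0 0 0 0 0 0.3 1" --pt "0 0 0 0 0 0.3 1" --pt "0 0 0 0 0 0 1"

```text
time_s: 3.87
ee_pos: [0.7037, 0.142, 0.2056]
ee_rot: [0.0, 0.997, 0.073, -0.003]
force: [-0.8, -0.0, -1.7]
gripper_width: 0.0005
grasp_force: 0.0
```

Call:
arm_command --pt "0 0 0 0 0 0.15 1" --pt "0 0 0 0 0 0.15 1" --pt "0 0 0 0 0 0 1"

```text
time_s: 4.12
ee_pos: [0.7053, 0.1423, 0.199]
ee_rot: [0.0, 0.997, 0.073, -0.001]
force: [0.4, -0.4, 0.5]
gripper_width: 0.0004
grasp_force: 0.0
```

Call:
arm_command --pt "0 0 0 0 0 0.2 1" --pt "0 0 0 0 0 0.2 1" --pt "0 0 0 0 0 0.2 1"

```text
time_s: 4.37
ee_pos: [0.706, 0.1423, 0.1819]
ee_rot: [-0.0, 0.997, 0.074, 0.0]
force: [0.8, 0.3, 5.4]
gripper_width: 0.0006
grasp_force: 2.3
```

Call:
arm_command --pt "0 0 0 0 0 0.2 1" --pt "0 0 0 0 0 0.2 1" --pt "0 0 0 0 0 0.2 1"

```text
time_s: 4.62
ee_pos: [0.7075, 0.1425, 0.1662]
ee_rot: [-0.0, 0.997, 0.074, 0.003]
force: [0.1, -0.6, 6.1]
gripper_width: 0.0006
grasp_force: 2.6
```

Call:
arm_command --pt "0 0 0 -0.2 0 0.2 1" --pt "0 0 0 -0.2 0 0.2 1" --pt "0 0 0 -0.2 0 0.2 1" --pt "0 0 0 -0.2 0 0.2 1"

```text
time_s: 4.95
ee_pos: [0.683, 0.1387, 0.1415]
ee_rot: [-0.0, 0.997, 0.074, 0.002]
force: [0.8, -0.4, 3.5]
gripper_width: 0.0005
grasp_force: 1.9
```

Call:
arm_command --pt "0 0 0 -0.2 0 0.2 1" --pt "0 0 0 -0.2 0 0.2 1" --pt "0 0 0 -0.2 0 0.2 1"

```text
time_s: 5.2
ee_pos: [0.6645, 0.1364, 0.1218]
ee_rot: [-0.0, 0.997, 0.074, 0.001]
force: [2.1, 0.6, 2.5]
gripper_width: 0.0004
grasp_force: 1.3
```

Call:
arm_command --pt "0 0 0 -0.3 0 0.15 1" --pt "0 0 0 -0.3 0 0.15 1" --pt "0 0 0 -0.3 0 0.13 1" --pt "0 0 0 0 0 0 1"

```text
time_s: 5.53
ee_pos: [0.6345, 0.1317, 0.1074]
ee_rot: [0.0, 0.997, 0.073, -0.003]
force: [0.0, -0.6, -0.5]
gripper_width: 0.0004
grasp_force: 0.0
```

Call:
arm_command --pt "0 0 0 0 0 0.07 1" --pt "0 0 0 0 0 0.07 1" --pt "0 0 0 0 0 0 1"

```text
time_s: 5.78
ee_pos: [0.6361, 0.1318, 0.1059]
ee_rot: [0.001, 0.997, 0.074, -0.002]
force: [-6.2, -0.1, 9.7]
gripper_width: 0.0003
grasp_force: 4.7
```

Call:
arm_command --pt "0 0 0 0 0 0.05 1" --pt "0 0 0 0 0 0 1" --pt "0 0 0 0 0 0 1"

```text
time_s: 6.03
ee_pos: [0.6361, 0.1318, 0.1059]
ee_rot: [0.001, 0.997, 0.074, -0.002]
force: [-8.8, 0.5, 13.9]
gripper_width: 0.0006
grasp_force: 7.3
```

The lid is stopped solid at tip height 0.106 m, so it is shut. I'll retreat upward, open the gripper and take a top view.

Call:
arm_command --pt "0 0 0 0 0 -0.8 0" --pt "0 0 0 0 0 -0.8 0" --pt "0 0 0 0 0 -0.8 0" --pt "0 0 0 0 0.9 0 0" --pt "0 0 0 0 0.9 0 0" --pt "0 0 0 0 0.9 0 0" --pt "0 0 0 0 0.9 0 0" --pt "0 0 0 0 0.9 0 0" --pt "0 0 0 0 0.9 0 0" --pt "0 0 0 0 0.9 0 0" --pt "0 0 0 0 0.9 0 0" --pt "0 0 0 0 0 0 0"

```text
time_s: 7.03
ee_pos: [0.6692, -0.0858, 0.1742]
ee_rot: [0.0, 0.997, 0.071, -0.001]
force: [0.0, -0.5, 0.8]
gripper_width: 0.0724
grasp_force: 0.0
```

Run:
```python
from h import *
T=cam("top")
f=lambda q,z=.008: ray(T,[(335+(q[0]-400)/5,195+q[1]/5)],z)[0]
k=f((522,50),.012); t=f((583,258),.004); print(k,t,np.linalg.norm(k-t), np.arctan2(*(k-t)[1::-1]))
d=(k-t)/np.linalg.norm((k-t)[:2]); o=(k*53+t*61.5)/114.5
print("origin",o); g=o+.005*d
go([g[0],g[1],.18],.3)
img=capture("top")[:,:,::-1]; sc=capture("scene")[:,:,::-1]
cv2.imwrite("pics/s2.png",sc); cv2.imwrite("pics/t2.png",img)
cv2.imwrite("pics/m2.png",np.hstack([crop(img,110,100,130,120,3),crop(sc,280,150,130,120,3)]))
```

```text
[ 0.54157208 -0.26106598  0.012     ] [ 0.43191911 -0.29467176  0.004     ] 0.11496574292292133 0.2973855170315474
origin [ 0.48267551 -0.27911625  0.00770306]
turn units [ 0.004  0.03  -2.261]
shift units (current axes) [-6.903  5.471 -0.178]
shift units (after turn) [-7.677  4.318 -0.195]
```

View pics/m2.png

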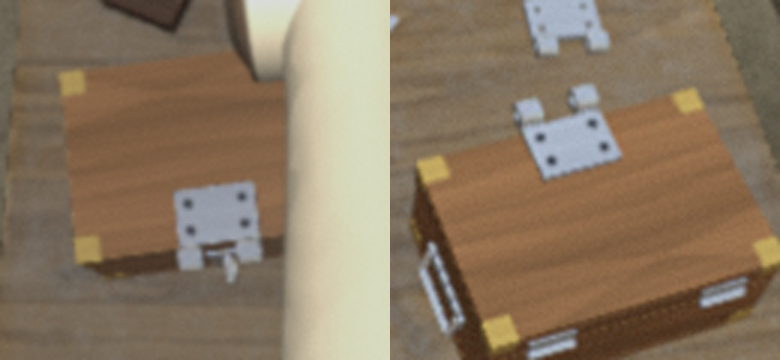

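The lid lies flat and shut in both views. Next I'll check the cabinet's clearance near the strap by triangulating its front left top corner, at top (357,193) and scene (138,208).

Run:
```python
from h import *
t=cv2.imread("pics/top0.png");s=cv2.imread("pics/scene0.png")
o=np.hstack([crop(t,345,170,70,60,5),crop(s,120,190,70,60,5)])
cv2.imwrite("pics/m3.png",o)
```

```text
(no output)
```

View pics/m3.png

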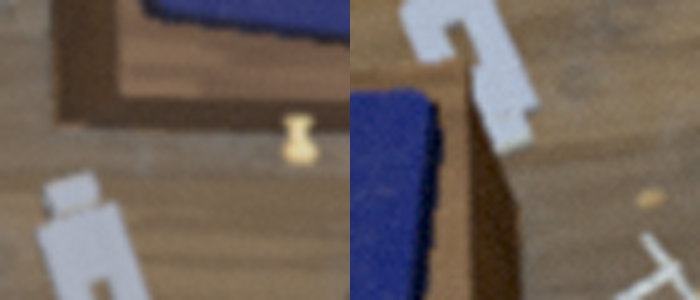

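Run:
```python
from h import *
T=cam("top");S=cam("scene")
print("base",ray(T,[(356.4,194.6)],0),"base right",ray(T,[(414,196)],0))
from scipy.optimize import least_squares
f=lambda X:np.r_[proj(T,X)[0]-(368.6,189.6),proj(S,X)[0]-(143.6,202)]
r=least_squares(f,[.56,-.28,.1]);print("top",r.x,r.fun)
print("knob",ray(T,[(405,198)],.06))
```

```text
base [[ 0.57114779 -0.25657643  0.        ]] base right [[ 0.57021598 -0.41846699  0.        ]]
top [ 0.56411728 -0.25049014  0.13301862] [-0.56067828 -0.04491362 -0.52118243 -0.05851537]
knob [[ 0.55571208 -0.369591    0.06      ]]
```

Run:
```python
from h import *
T=cam("top")
for z in(.03,.06,.1): print(ray(T,[(404.5,202.5)],z))
o=np.array([.4827,-.2791]);g=o-.012*np.array([np.cos(.297),np.sin(.297)]);print(g)
go([g[0],g[1],.15],.297)
```

```text
[[ 0.54791854 -0.37920045  0.03      ]]
[[ 0.54397378 -0.36782245  0.06      ]]
[[ 0.5387141  -0.35265179  0.1       ]]
[ 0.47122538 -0.28261183]
turn units [-0.01   0.025 -2.18 ]
shift units (current axes) [-7.483  5.648  0.82 ]
shift units (after turn) [-8.254  4.448  0.81 ]
```

Call:
arm_command --pt "0 0 -0.727 0 0 0 0" --pt "0 0 -0.727 0 0 0 0" --pt "0 0 -0.727 0 0 0 0" --pt "0 0 0 -0.93 0 0 0" --pt "0 0 0 -0.93 0.55 0 0" --pt "0 0 0 -0.93 0.55 0 0" --pt "0 0 0 -0.93 0.55 0 0" --pt "0 0 0 -0.93 0.55 0 0" --pt "0 0 0 -0.93 0.55 0 0" --pt "0 0 0 -0.93 0.55 0 0" --pt "0 0 0 -0.93 0.55 0 0" --pt "0 0 0 -0.93 0.55 0 0"

```text
time_s: 8.13
ee_pos: [0.4674, -0.2814, 0.1754]
ee_rot: [-0.0, 0.989, 0.15, -0.0]
force: [0.1, 0.1, 0.5]
gripper_width: 0.0869
grasp_force: 0.0
```

Call:
arm_command --pt "0 0 0 0 0 0.4 0" --pt "0 0 0 0 0 0.4 0" --pt "0 0 0 0 0 0 0"

```text
time_s: 8.38
ee_pos: [0.4666, -0.2805, 0.1492]
ee_rot: [-0.001, 0.989, 0.149, -0.002]
force: [0.0, 0.7, -0.4]
gripper_width: 0.087
grasp_force: 0.0
```

Run:
```python
from h import *
s=observe();print(s["ee_pos"]);go([.4674,-.2837,.1],.297)
c=camera_info("wrist");img=capture("wrist")[:,:,::-1]; cv2.imwrite("pics/w2.png",img)
import pickle;pickle.dump(c,open("c2.pkl","wb"))
```

```text
[ 0.46658059 -0.28051583  0.14923843]
turn units [-0.05   0.05   0.029]
shift units (current axes) [1.000e-03 1.150e-01 1.641e+00]
shift units (after turn) [-0.005  0.109  1.641]
```

View pics/w2.png

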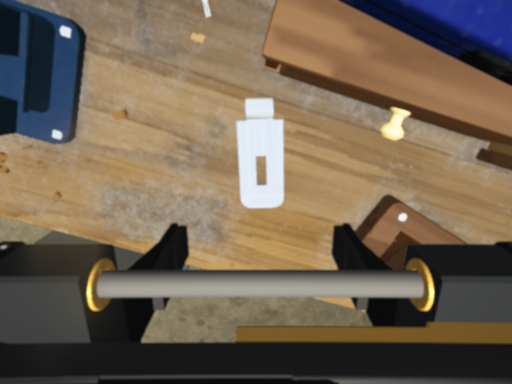

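The wrist view shows the strap upright in the picture: knuckle end at rows 98–117, side edges at columns about 239 and 284, tail end at row 208.

Run:
```python
from h import *
import pickle
C=cam("wrist",pickle.load(open("c2.pkl","rb")))
img=cv2.imread("pics/w2.png").astype(int)
m=((img.min(2)>185)).astype(np.uint8); n,l,st,ce=cv2.connectedComponentsWithStats(m)
i=l[150,245]; print(st[i]); m=l==i
for r in (130,190): c=np.where(m[r])[0];print(r,c.min(),c.max())
L=[];
for r in (130,145,160,175,190):
    c=np.where(m[r])[0]; L.append((ray(C,[(c.min()-.5,r)],.008)[0]+ray(C,[(c.max()+.5,r)],.008)[0])/2)
L=np.array(L);d=L[0]-L[-1];print("yaw",np.arctan2(d[1],d[0]))
w=ray(C,[(np.where(m[160])[0].min()-.5,160)],.008)[0]-ray(C,[(np.where(m[160])[0].max()+.5,160)],.008)[0];print("w",np.linalg.norm(w))
rr=np.where(m.any(1))[0]; t=ray(C,[(262,rr.max()+.5)],.008)[0];k=ray(C,[(260,rr.min()-.5)],.010)[0]
print(t,k,np.linalg.norm((k-t)[:2]))
y=np.arctan2(d[1],d[0]);d=np.array([np.cos(y),np.sin(y)]);nn=np.array([-d[1],d[0]])
tt=L[:,:2].mean(0); along=(k[:2]@d*53+t[:2]@d*61.5)/114.5; o=d*along+nn*(tt@nn); print("origin",o)
g=o-.012*d; print(g); go([*g,.003],y)
```

```text
[ 236   99   48  109 4217]
130 237 282
190 240 283
yaw 0.332303072085495
w 0.04671684353729805
[ 0.43196902 -0.29180126  0.008     ] [ 0.54035815 -0.25609352  0.01      ] 0.11411943717942606
origin [ 0.48199314 -0.27484605]
[ 0.47064962 -0.27876071]
turn units [-0.029  0.034 -0.461]
shift units (current axes) [ 0.13  -0.022  4.912]
shift units (after turn) [ 0.119 -0.028  4.912]
```

Call:
arm_command --pt "0 0 -0.42 0 0 0.6 0" --pt "0 0 0 0 0 0.6 0" --pt "0 0 0 0 0 0.6 0" --pt "0 0 0 0 0 0.6 0" --pt "0 0 0 0 0 0.4 0" --pt "0 0 0 0 0 0.4 0"

```text
time_s: 8.93
ee_pos: [0.4692, -0.2809, 0.0552]
ee_rot: [0.0, 0.986, 0.165, 0.0]
force: [0.2, 0.3, 0.2]
gripper_width: 0.0874
grasp_force: 0.0
```

Call:
arm_command --pt "0 0 0 0 0 0.4 0" --pt "0 0 0 0 0 0.4 0" --pt "0 0 0 0 0 0.4 0" --pt "0 0 0 0 0 0.3 0" --pt "0 0 0 0 0 0 0"

```text
time_s: 9.35
ee_pos: [0.4679, -0.2807, 0.0091]
ee_rot: [-0.001, 0.986, 0.164, -0.001]
force: [-0.1, 0.4, -0.9]
gripper_width: 0.0871
grasp_force: 0.0
```

Call:
arm_command --pt "0 0 0 0 0 0.2 0" --pt "0 0 0 0 0 0 0" --pt "0 0 0 0 0 0 0.5" --pt "0 0 0 0 0 0 0.7" --pt "0 0 0 0 0 0 1" --pt "0 0 0 0 0 0 1" --pt "0 0 0 0 0 0 1" --pt "0 0 0 0 0 0 1" --pt "0 0 0 0 0 0 1"

```text
time_s: 10.1
ee_pos: [0.4682, -0.2817, 0.0045]
ee_rot: [0.0, 0.987, 0.164, 0.0]
force: [-0.0, 0.0, -0.5]
gripper_width: 0.0483
grasp_force: 0.0
```

Call:
arm_command --pt "0 0 0 0 0 0 1" --pt "0 0 0 0 0 0 1" --pt "0 0 0 0 0 0 1" --pt "0 0 0 0 0 0 1"

```text
time_s: 10.43
ee_pos: [0.4681, -0.2816, 0.0045]
ee_rot: [-0.0, 0.987, 0.164, -0.0]
force: [-1.2, 0.4, 0.7]
gripper_width: 0.0447
grasp_force: 30.0
```

Gripped at 30 N. I'll lift, turn to the chest's yaw and carry it over.

Call:
arm_command --pt "0 0 0 0 0 -0.2 1" --pt "0 0 0 0 0 -0.5 1" --pt "0 0 0 0 0 -0.7 1" --pt "0 0 0 0 0 -0.7 1" --pt "0 0 0 0 0 -0.7 1" --pt "0 0 0 0 0 -0.7 1" --pt "0 0 0 0 0 -0.7 1" --pt "0 0 0 0 0 -0.7 1" --pt "0 0 0 0 0 -0.7 1" --pt "0 0 0 0 0 -0.7 1" --pt "0 0 0 0 0 -0.4 1" --pt "0 0 0 0 0 0 1"

```text
time_s: 11.43
ee_pos: [0.4696, -0.2822, 0.2086]
ee_rot: [0.002, 0.986, 0.164, 0.003]
force: [0.9, -0.5, -2.6]
gripper_width: 0.045
grasp_force: 30.0
```

Run:
```python
from h import *
go([.441,.172,.20],.147)
```

```text
turn units [ 0.05  -0.075  2.607]
shift units (current axes) [  3.989 -14.638   0.248]
shift units (after turn) [  1.276 -15.117   0.286]
```

Call:
arm_command --pt "0 0 0.65 0 0 0 1" --pt "0 0 0.65 0 0 0 1" --pt "0 0 0.65 0 0 0 1" --pt "0 0 0.65 0 0 0 1" --pt "0 0 0 0.08 -0.7 0 1" --pt "0 0 0 0.08 -0.9 0 1" --pt "0 0 0 0.08 -0.9 0 1" --pt "0 0 0 0.08 -0.9 0 1" --pt "0 0 0 0.08 -0.9 0 1" --pt "0 0 0 0.08 -0.9 0 1" --pt "0 0 0 0.08 -0.9 0 1" --pt "0 0 0 0.08 -0.9 0 1"

```text
time_s: 12.43
ee_pos: [0.455, -0.0699, 0.2041]
ee_rot: [-0.0, 0.997, 0.073, -0.001]
force: [0.7, 0.3, -1.7]
gripper_width: 0.0453
grasp_force: 30.0
```

Call:
arm_command --pt "0 0 0 0.08 -0.9 0 1" --pt "0 0 0 0.08 -0.9 0 1" --pt "0 0 0 0.08 -0.9 0 1" --pt "0 0 0 0.08 -0.9 0 1" --pt "0 0 0 0.08 -0.9 0 1" --pt "0 0 0 0.08 -0.9 0 1" --pt "0 0 0 0.08 -0.9 0 1" --pt "0 0 0 0.08 -0.9 0 1" --pt "0 0 0 0 -0.9 0 1" --pt "0 0 0 0 0 0 1"

```text
time_s: 13.27
ee_pos: [0.4391, 0.1753, 0.2042]
ee_rot: [-0.0, 0.997, 0.075, -0.001]
force: [0.6, -0.2, -1.9]
gripper_width: 0.0449
grasp_force: 30.0
```

Run:
```python
from h import *
import pickle
s=observe();print(s["ee_pos"],s["ee_rot"]);go([.441,.172,.15],.147)
c=camera_info("wrist");img=capture("wrist")[:,:,::-1]; cv2.imwrite("pics/w3.png",img)
pickle.dump((c,s),open("c3.pkl","wb"))
cv2.imwrite("pics/w3b.png",crop(img,110,30,266,200,3))
```

```text
[0.43910455 0.17528383 0.20416803] [-1.97131996e-04  9.97158140e-01  7.53349318e-02 -5.03411403e-04]
turn units [-0.007  0.014  0.055]
shift units (current axes) [0.048 0.119 1.805]
shift units (after turn) [0.046 0.118 1.806]
```

View pics/w3b.png

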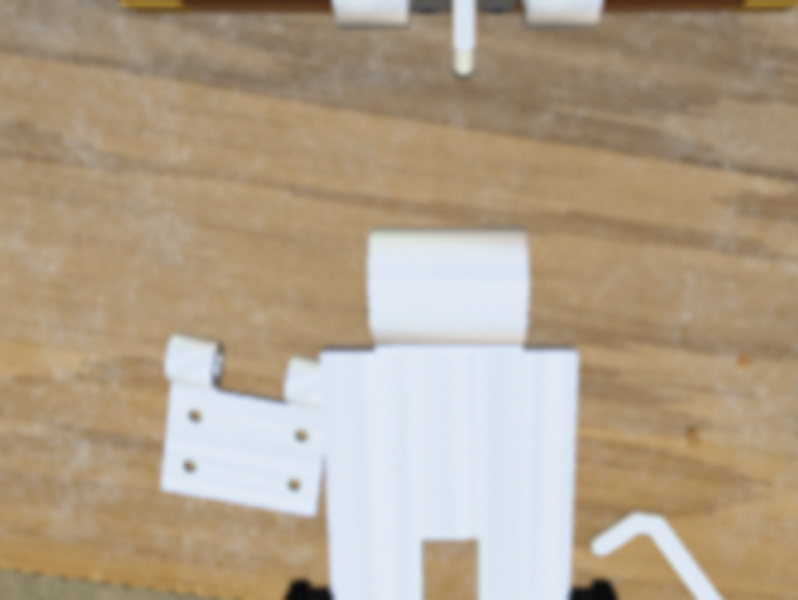

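The strap sits straight in the grip, with its knuckle at columns 233–286, rows 107–144. The lid's two knuckles are at the top of the picture, inner edges at columns about 246 and 285. I'll measure the offset between them.

Run:
```python
from h import *
import pickle
c,s=pickle.load(open("c3.pkl","rb"));C=cam("wrist",c)
img=cv2.imread("pics/w3.png")
R=toolR(s)
tl=lambda X:(R.inv().apply(np.array(X)-s["ee_pos"])*1000).round(1)
for u,v in [(246.3,34),(285.3,34)]: print("gap",tl(ray(C,[(u,v)],.1155)[0]))
print("gapmid",tl(ray(C,[(265.8,34)],.1155)[0]))
zs=s["ee_pos"][2]-.0045
for u,v,h in [(233,130,.010),(285.9,130,.010),(259.4,107,.014),(217,150,.008),(302.5,150,.008)]: print("strap",tl(ray(C,[(u,v)],zs+h)[0]))
# expected bore
print("fit bore",tl([.5671,.1911,.1155]))
cv2.imwrite("pics/w3c.png",crop(img,140,0,240,70,3))
```

```text
gap [125.6 -11.5  88.6]
gap [125.6  18.   88.5]
gapmid [125.6   3.3  88.5]
strap [ 65.3 -15.3  -5.6]
strap [65.3 12.3 -5.6]
strap [77.  -1.5 -9.6]
strap [ 54.4 -24.4  -3.5]
strap [54.4 21.7 -3.6]
fit bore [129.    3.6  88.5]
```

View pics/w3c.png

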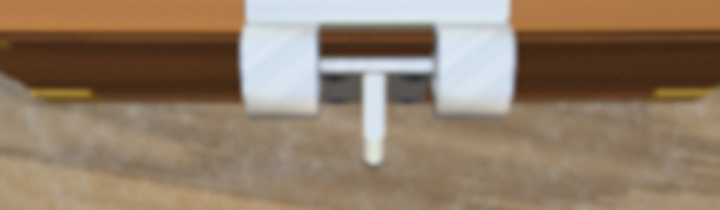

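The lid's leaf is parallel to the strap in the picture. I need +4.7 mm in tool y, about 94 mm down, then about 62–66 mm in. I'll lower it in front first.

Call:
arm_command --pt "0 0 0 0.2 0.08 0.6 1" --pt "0 0 0 0.2 0.08 0.6 1" --pt "0 0 0 0.2 0 0.6 1" --pt "0 0 0 0.2 0 0.6 1" --pt "0 0 0 0 0 0.4 1" --pt "0 0 0 0 0 0.3 1" --pt "0 0 0 0 0 0 1" --pt "0 0 0 0 0 0 1"

```text
time_s: 13.98
ee_pos: [0.4638, 0.1701, 0.112]
ee_rot: [0.0, 0.997, 0.073, -0.001]
force: [0.5, -0.6, -1.6]
gripper_width: 0.0452
grasp_force: 30.0
```

Run:
```python
from h import *
import pickle
c=camera_info("wrist");s=observe();img=capture("wrist")[:,:,::-1]; cv2.imwrite("pics/w4.png",img)
print(s["ee_pos"],toolR(s).as_matrix().round(4).tolist())
pickle.dump((c,s),open("c4.pkl","wb"))
cv2.imwrite("pics/w4b.png",crop(img,160,30,200,150,4))
```

```text
[0.46384421 0.17011577 0.11203803] [[0.9892, 0.1462, -0.0012], [0.1462, -0.9892, -0.0011], [-0.0013, 0.0009, -1.0]]
```

View pics/w4b.png

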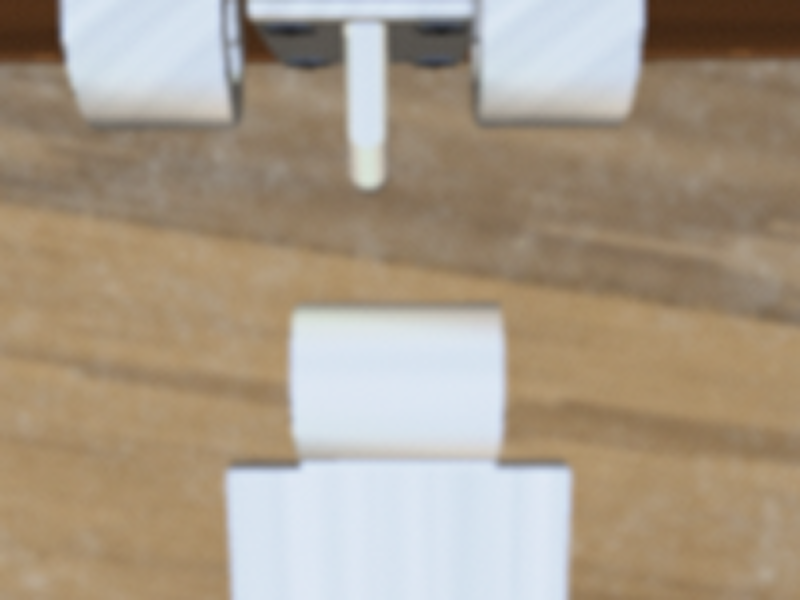

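The knuckle is now at the right height but about 5 mm too far to the right: gap centre at column 248, strap centre at column 259.5. I'll work out the shift.

Run:
```python
from h import *
import pickle
c,s=pickle.load(open("c4.pkl","rb"));C=cam("wrist",c);R=toolR(s)
tl=lambda u,v,z:(R.inv().apply(ray(C,[(160+u/4,30+v/4)],z)[0]-s["ee_pos"])*1000).round(1)
for a in [(225,5,.1255),(478,5,.1255),(64,5,.1255),(643,5,.1255),(235,122,.109),(480,122,.109)]: print("lid",a,tl(*a))
zs=s["ee_pos"][2]-.0045
for a in [(291,380,zs+.02),(505,380,zs+.02),(398,304,zs+.014),(228,470,zs+.008),(570,470,zs+.008)]: print("strap",a,tl(*a))
print(observe()["ee_pos"])
```

```text
lid (225, 5, 0.1255) [109.9 -20.8 -13.6]
lid (478, 5, 0.1255) [109.9   7.5 -13.6]
lid (64, 5, 0.1255) [109.9 -38.8 -13.6]
lid (643, 5, 0.1255) [109.9  26.  -13.6]
lid (235, 122, 0.109) [ 99.4 -22.3   2.9]
lid (480, 122, 0.109) [99.4  9.1  2.9]
strap (291, 380, np.float64(0.12753803084200258)) [ 68.9 -14.4 -15.6]
strap (505, 380, np.float64(0.12753803084200258)) [ 68.9  11.6 -15.6]
strap (398, 304, np.float64(0.12153803084200257)) [77.5 -1.4 -9.6]
strap (228, 470, np.float64(0.11553803084200256)) [ 55.7 -24.3  -3.6]
strap (570, 470, np.float64(0.11553803084200256)) [55.7 21.7 -3.6]
[0.46439003 0.17062382 0.11281054]
```

Call:
arm_command --pt "0 0 0 0 -0.17 0.07 1" --pt "0 0 0 0.25 0 0 1" --pt "0 0 0 0.2 0 0 1" --pt "0 0 0 0 0 0 1" --pt "0 0 0 0 0 0 1" --pt "0 0 0 0 0 0 1"

```text
time_s: 14.53
ee_pos: [0.4768, 0.1778, 0.1103]
ee_rot: [0.0, 0.997, 0.073, -0.0]
force: [0.4, 0.1, -2.6]
gripper_width: 0.045
grasp_force: 30.0
```

Run:
```python
from h import *
import pickle
c=camera_info("wrist");s=observe();img=capture("wrist")[:,:,::-1]; cv2.imwrite("pics/w5.png",img)
print(s["ee_pos"],toolR(s).as_matrix().round(4).tolist())
pickle.dump((c,s),open("c5.pkl","wb"))
cv2.imwrite("pics/w5b.png",crop(img,160,30,200,150,4))
```

```text
[0.47676243 0.17778092 0.11030007] [[0.9892, 0.1464, -0.0003], [0.1464, -0.9892, -0.0001], [-0.0003, 0.0, -1.0]]
```

View pics/w5b.png

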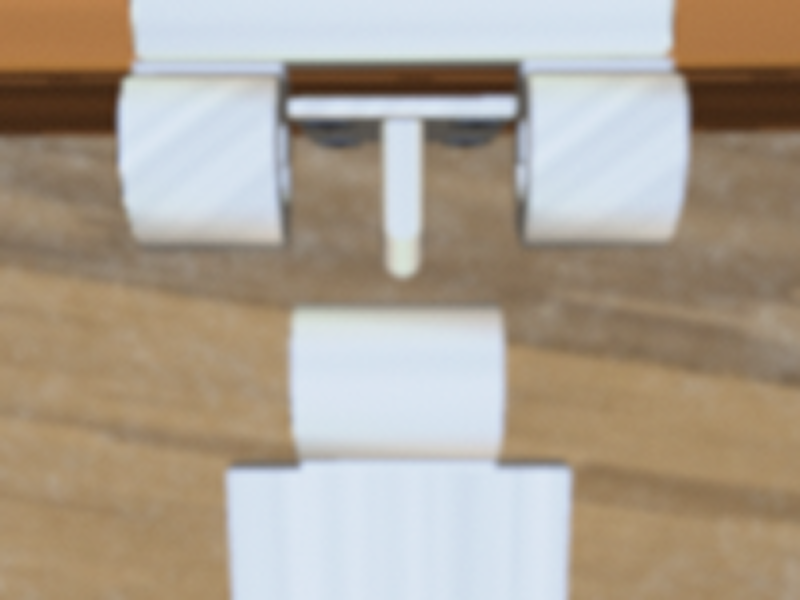

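Run:
```python
from h import *
import pickle
from scipy.optimize import brentq
c,s=pickle.load(open("c5.pkl","rb"));C=cam("wrist",c);R=toolR(s)
# row of front/back silhouette of a cylinder r=10mm at tool x, world height z
def rows(x,z,y):
    a=np.linspace(0,2*np.pi,181)
    P=s["ee_pos"]+R.apply(np.c_[(x+10*np.cos(a))/1e3,0*a+y/1e3,-(z*1e3-s["ee_pos"][2]*1e3+10*np.sin(a))/1e3])
    v=proj(C,P)[:,1]; return (v.max()-30)*4,(v.min()-30)*4
zb=s["ee_pos"][2]-.0045+.01
print("bore z strap",zb)
xs=brentq(lambda x:rows(x,zb,-1)[1]-305,40,90); print("strap x by front",xs)
for y in (-25,25):
    xl=brentq(lambda x:rows(x,.1155,y)[0]-242,60,130); print("lid x by front",xl,"back row",rows(xl,.1155,y))
print("back of strap row",rows(xs,zb,0))
tl=lambda u,v,z:(R.inv().apply(ray(C,[(160+u/4,30+v/4)],z)[0]-s["ee_pos"])*1000).round(1)
print("leaf edge",tl(400,59,.1135), "gap",tl(284,160,.1255),tl(526,160,.1255),"strap",tl(291,380,zb+.01),tl(505,380,zb+.01))
```

```text
bore z strap 0.11580007363793086
strap x by front 67.22443096089722
lid x by front 94.81998595939922 back row (np.float64(242.00000000000114), np.float64(65.418966123715))
lid x by front 94.8131448236932 back row (np.float64(242.00000000000028), np.float64(65.42496655654713))
back of strap row (np.float64(462.6483333394601), np.float64(304.9990936194993))
leaf edge [105.9  -1.2  -3.2] gap [ 93.7 -14.6 -15.2] [ 93.7  13.3 -15.2] strap [ 68.9 -14.5 -15.5] [ 68.9  11.5 -15.5]
```

The gap centre is 27.4 mm ahead and 0.8 mm to +y, and the heights match. I'll insert slowly while watching the force.

Call:
arm_command --pt "0 0 0 0 0.027 0 1" --pt "0 0 0 0.15 0 0 1" --pt "0 0 0 0.15 0 0 1" --pt "0 0 0 0.1 0 0 1" --pt "0 0 0 0.1 0 0 1" --pt "0 0 0 0 0 0 1"

```text
time_s: 15.08
ee_pos: [0.4925, 0.1795, 0.1103]
ee_rot: [-0.0, 0.997, 0.073, 0.0]
force: [-0.4, 0.0, -1.7]
gripper_width: 0.0449
grasp_force: 30.0
```

Call:
arm_command --pt "0 0 0 0.1 0 0 1" --pt "0 0 0 0.1 0 0 1" --pt "0 0 0 0.1 0 0 1" --pt "0 0 0 0.08 0 0 1" --pt "0 0 0 0 0 0 1" --pt "0 0 0 0 0 0 1"

```text
time_s: 15.58
ee_pos: [0.5031, 0.1809, 0.1102]
ee_rot: [0.0, 0.997, 0.073, -0.0]
force: [0.2, 0.7, -2.2]
gripper_width: 0.0453
grasp_force: 30.0
```

Run:
```python
from h import *
import pickle
c=camera_info("wrist");s=observe();img=capture("wrist")[:,:,::-1]; cv2.imwrite("pics/w6.png",img)
print(s["ee_pos"],s["force"],toolR(s).as_matrix().round(4).tolist())
pickle.dump((c,s),open("c6.pkl","wb"))
cv2.imwrite("pics/w6b.png",crop(img,160,60,200,150,4))
```

```text
[0.50307015 0.18090211 0.11023628] [ 0.19747877  0.73685687 -2.2392129 ] [[0.9892, 0.1465, -0.0002], [0.1465, -0.9892, -0.0001], [-0.0002, 0.0001, -1.0]]
```

View pics/w6b.png

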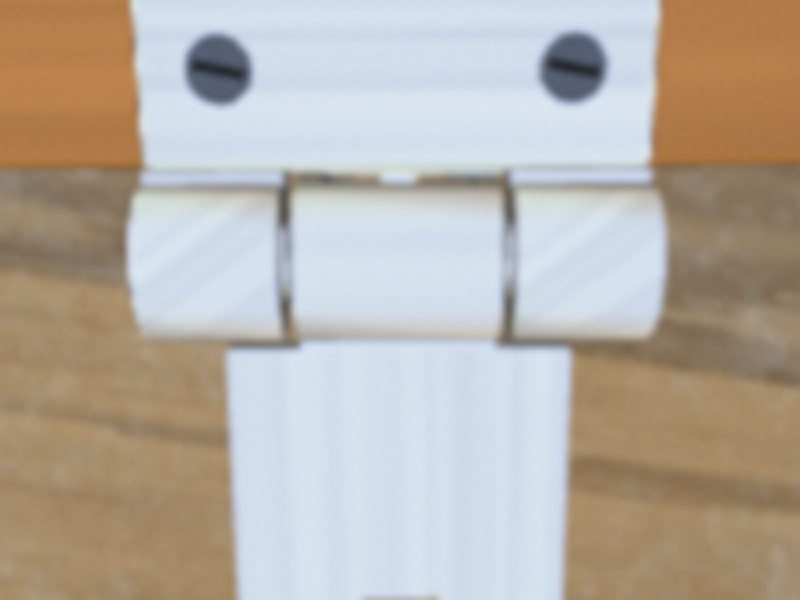

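The strap's knuckle sits centred between the lid's knuckles: strap at 291–505 in a gap of 278–516 (crop columns). Its front and back outlines are flush with theirs, and there is no contact force. I'll hand in.

```bash
python3 -c "
from rig import *
s=observe();print(s['force'],s['joint_velocities'].round(3));print(hand_in())"
```

```text
[ 0.63859286  0.03494992 -2.42904327] [ 0.002 -0.005 -0.004  0.001  0.001 -0.   ]
the job is handed in; nothing more can be done
None
```

The lid is shut and the job is handed in at about 15.6 s, with the strap held in the air between the lid's knuckles, holes lined up and no contact force from the chest; no verdict was returned.

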